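Roll the thumbwheel to clamp a watch case

TASK

Lay the steel watch-case blank flat on the bed of the little green vise, between the V jaw and the moving jaw, and let go of it. Then close the jaw by rolling the sunken thumbwheel with a fingertip towards the V, in strokes, until the jaw holds the case fully home in the V and the wheel will turn no further; press on the wheel with no more than about 10 N, so that neither its elastic hub nor the case is overloaded. Never touch the jaw itself, and leave the other things on the bench where they are.

Things in the scene. Friction and masses are not known exactly. Their poses are not given: they have to be found in the camera images.
- case: watch-case blank to be held: a plain steel disc 40 mm across and 14 mm high lying flat on the bench, with a dark round recess marked in its top; 55 to 110 g. Origin: centre of its underside, z up.
- vise: small green holding vise bolted to the bench (does not move), 204 mm long (its x, -105 to +99 mm), 76 mm wide (its y). Origin: at bench level on its centre line, z up. Flat bed at z = 22 mm; on it, from -x to +x: wheel housing, moving jaw, fixed V jaw, and a block behind the V (x 74 to 90 mm, 60 mm wide, 12 mm high). The bed beside the jaws is clear for fingers.
- nest (a point): point on the vise bed where the underside centre of the case is when fully home in the V (vise x = 40 mm, y = 0, z = 22 mm); axes as the vise.
- v_jaw (a point): bottom of the V of the fixed steel jaw, at bed level (vise x = 63 mm, y = 0, z = 22 mm); axes as the vise. The V opens towards -x, 120 degrees wide; its arms end at about x = 52 mm, y = +-20 mm and stand 12 mm above the bed.
- wheel_spot (a point): point at bed level straight below the axle of the thumbwheel (vise x = -70 mm, y = 0, z = 22 mm); axes as the vise. The wheel head is shimmed to a different height every time, which is not measured: the top of the wheel rim lies 31 to 45 mm above this point, so find it by feel. The wheel is a knurled steel disc, 20 mm radius, 12 mm wide, on edge (axle along vise y).
- bed_front (a point): middle of the vise's -x end at bed level (vise x = -105 mm, y = 0, z = 22 mm). Wheel housing: green block, x from -98 to -42 mm, y from -22 to 22 mm, with a slot in its flat top; the wheel rim stands 9 mm out of that top. The wheel sits on an elastic hub, yielding 1 mm for every 5 N. It turns at about 2 N along the rim and stays where it is left.
- bed_back (a point): middle of the vise's +x end at bed level (vise x = 99 mm, y = 0, z = 22 mm). Drive: pushing the top of the rim towards here (+x) closes the jaw, 5 mm for every 10 mm of rim; -x opens it. Roll in strokes of up to about 25 mm, lifting off to go back. Once the jaw bears on the case the wheel stops and the fingertip slides on it; the pinch is then about twice the rim force beyond 2 N.
- jaw: the vise's moving jaw, a steel block 34 mm wide and 12 mm high on the bed, which slides along vise x between wheel housing and V. Origin: bottom edge of the flat face that looks at the V, on the centre line, at bed level. It starts with its face between vise x = -8 and +9 mm; it touches a case that is fully home at x = 20 mm. Driven by the thumbwheel only.
- bezel: bystander, to be left alone: steel ring, 52 mm outside, 8 mm high. Origin: centre of its underside.
- bezel2: bystander, to be left alone: brass ring, 48 mm outside, 10 mm high. Origin: centre of its underside.
- loupe: bystander, to be left alone: black eyeglass loupe, 34 mm across, 36 mm high. Origin: centre of its underside.
- compound_bar: bystander, to be left alone: off-white polishing bar, 100 x 32 x 30 mm, long along its x. Origin: centre of its underside.
- brush: bystander, to be left alone: hand brush lying on the bench, long along its x. Origin: on its underside.
- bottle: bystander, to be left alone: white plastic bottle, 44 mm across, 100 mm high. Origin: centre of its underside.
- mug: bystander, to be left alone: white mug, 76 mm across, 90 mm high, handle on its +y side. Origin: centre of its underside.

How it is judged:
By the outcome, as a careful person would: the job done as asked, in the order asked, and still so for the second after the job is handed in, with the robot touching nothing.
It also fails if it takes over 67 s, if anything falls off the work surface, if the arm or the gripper's body presses on something with over 40 N, if the wrist force passes 120 N, or if a joint passes its speed limit or range.

ROBOT

A 7-joint arm with a two-finger parallel gripper is mounted at the origin on the work surface. World frame = base frame: x ahead of the robot, y to its left, z up, the work surface at z = 0. Lengths are in m, angles in degrees, forces in N, time in s.
With the tool pointing down it reaches from about 0.35 to 0.9 m from the base axis. Payload 8.1 kg.
Tool frame: the origin (TCP) lies at the very end of the fingers, on their centre line; the grasp point (between the pads) lies 19 mm behind it (r.pinch_z is the distance from the TCP to the grasp point, in m); z points along the fingers, y is the line along which they close (so a half turn about z gives the same grasp; the last joint's range is limited). The gripper opens to 92 mm and grips with 3 to 60 N. Pads are 19 mm wide; open, the fingers measure 130 mm over their backs; the gripper's body (75 mm by 190 mm) begins 47 mm behind the grasp point.
Start: joints at [-5.879, 24.895, 1.432, 90.138, -0.665, 64.973, -4.303], TCP at [0.625, -0, 0.227] pointing down, gripper open.
Joint ranges: [-149.89, 149.89], [-25.12, 119.58], [-72.63, 75.52], [4.76, 147.25], [-75.54, 255.54], [6.69, 114.76], [-157.13, 157.13]. Speed limits (degrees/s): [127.2, 127.2, 172.46, 172.46, 180, 180, 180].

INTERFACE

Orientations are given as [roll, pitch, yaw] about the fixed x, y, z axes, in that order (R = Rz(yaw) Ry(pitch) Rx(roll)).
In Python, from cell import r gives the robot as it stands.
- The arm moves only by the tool servo_tool, never from a script. Its argument "steps" is one flat list of numbers, 5 for each row, row after row: the shift along the world's x, y, z in cm, then the turn about the world's z in rad, then the opening, from 0 (shut) to 1 (fully open). In form: [x, y, z, twist, fingers, x, y, z, twist, fingers, ...]. A call has exactly 5 rows; each row shifts and turns the commanded pose from where the row before left it; what a row does not reach is not made up. A row lasts 1/8 s, in which the tool goes at most 62.5 mm and 10.7 degrees, less where a joint would pass 70% of its speed; a pose out of reach is approached as far as the arm can. A call with a gripper value outside its range is refused whole. The fingers move at their own pace and stop on an object; the grip force is fixed at half the most. Time passes only in rows, so rows that do not move let the fingers close, or fill a call up. It gives the time, the measured TCP pose, the force, the opening and the grip force at its end, in the units of the state.
- r.get_obs(): the state, without advancing time (a new reading comes with each control period).
- r.snapshot(name): name is "scene" or "side" or "wrist"; returns the picture (480x640x3 uint8, blue, green, red); there is no depth.
- r.camera_info(name): a dict with "intrinsics" (3x3 intrinsics, pixels), "extrinsics" (4x4, takes a point from world to camera coordinates). Camera axes: x right, y down, z forward; pixel columns grow to the right and rows downward; lengths in m; the calibration is good to about 2 mm. A picture is of the moment at which its call begins: read the wrist's pose just before it. camera_info takes no time and is no camera call; for the wrist camera it gives the pose at the moment of the call.
- r.sign_off(): hands the job in; it is judged then, once.
The state is a dict: "clock": time; "joint_positions": joint angles; "dq": joint speeds; "effort": joint torques, N m; "position": TCP position; "ee_rot": TCP orientation; "ft_force": force on the tool from outside, world axes, zero at the start; "moment": the same for the moment, N m; "finger_gap": finger opening in m; "grip_force": force on a finger pad.
Only numpy, scipy, OpenCV 4.12 (cv2) and the standard library are available. Lean on these libraries where they do the work, as an engineer would, in place of code of your own. Each camera call takes 0.05 s, during which the arm holds its last target. There are 200 camera calls.

## Working session

There is one attempt and no reset: what is moved stays moved. The work goes in short steps, Python scripts to look and compute and a tool call to move; the robot and the scene stay as the last step left them, time stands still between calls to the robot, and variables do not carry over. Pictures are saved under pics/ and viewed, at most 10 in all, crops included, and the job is handed in when it is done.

Besides the shell and the picture viewer there is one more tool, called after ">>>" as name(argument=value, ...) on one line, values as JSON. servo_tool: Moves the arm, as the interface text tells. Its arguments: {"type":"object","properties":{"steps":{"type":"array","items":{"type":"number"}}},"required":["steps"]}

```bash
mkdir -p pics; cat > h.py <<'E'
import numpy as np, cv2
from cell import r
def ray(info,u,v,z):
    K=np.array(info["intrinsics"]);E=np.array(info["extrinsics"])
    d=E[:3,:3].T@np.linalg.solve(K,[u,v,1]);c=-E[:3,:3].T@E[:3,3]
    return (c+d*(z-c[2])/d[2])
def proj(info,p):
    K=np.array(info["intrinsics"]);E=np.array(info["extrinsics"])
    q=K@(E[:3,:3]@np.array(p)+E[:3,3]);return q[:2]/q[2]
E
python3 - <<'E'
from h import *
for n in("scene","wrist"):
    cv2.imwrite(f"pics/{n}0.png",r.snapshot(n))
    i=r.camera_info(n);E=np.array(i["extrinsics"]);print(n,-E[:3,:3].T@E[:3,3],E[:3,:3].round(2).tolist())
o=r.get_obs();print({k:o[k] for k in("clock","position","ee_rot","ft_force","finger_gap")})
E
```

```text
scene [ 1.03310949 -0.55447838  0.65768852] [[0.74, 0.68, -0.01], [0.42, -0.47, -0.78], [-0.53, 0.57, -0.63]]
wrist [0.62550401 0.07995498 0.38387916] [[1.0, -0.0, -0.0], [-0.0, -0.95, 0.3], [-0.0, -0.3, -0.95]]
{'clock': 0.1, 'position': array([ 6.24514259e-01, -2.14337818e-05,  2.25994041e-01]), 'ee_rot': array([-1.79914201e+02,  5.41932383e-03,  8.99954847e+01]), 'ft_force': array([ 0.11670622, -0.20884102, -0.96656275]), 'finger_gap': 0.09208805178813617}
```

View pics/scene0.png

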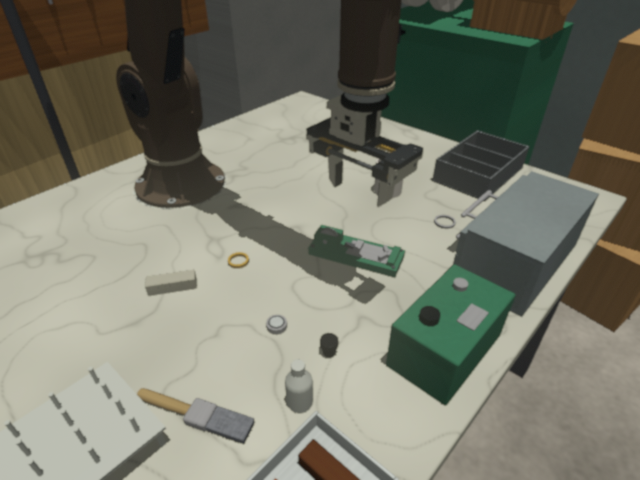

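View pics/wrist0.png

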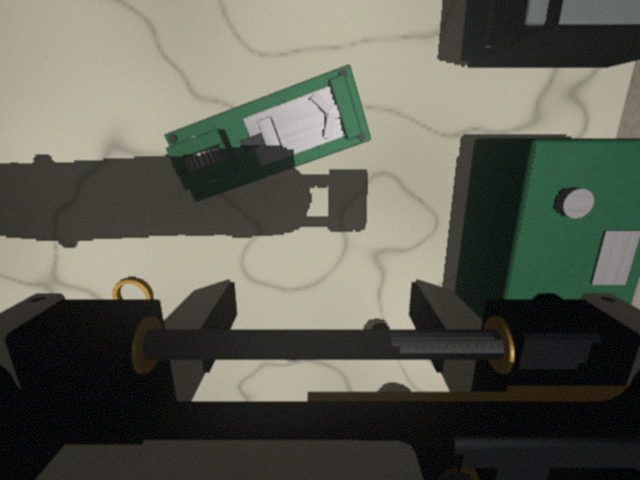

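The scene view shows the vise (~355,250), the case (277,323), the steel bezel (445,221) and the brass ring (238,260). In the wrist view the vise's V end is at right (340,100) and the wheel at left (205,155).

```bash
python3 - <<'E'
from h import *
w=cv2.imread("pics/wrist0.png");s=cv2.imread("pics/scene0.png")
a=cv2.resize(w[55:215,150:390],None,fx=3,fy=3,interpolation=2)[:300*2,:]
cv2.imwrite("pics/zw.png",a)
b=cv2.resize(s[215:345,220:420],None,fx=4,fy=4,interpolation=2);cv2.imwrite("pics/zs.png",b)
i=r.camera_info("wrist")
C=[ray(i,u,v,.022) for u,v in [(165,135),(348,66),(370,137),(196,200)]]
for c in C:print(c.round(4))
print(np.linalg.norm(C[1]-C[0]),np.linalg.norm(C[2]-C[1]),np.linalg.norm(C[3]-C[2]))
i=r.camera_info("scene");print(ray(i,277,322,.014),ray(i,445,221,.008),ray(i,238,260,.01),ray(i,328,350,0))
E
```

```text
[0.4615 0.0812 0.022 ]
[0.6503 0.1456 0.022 ]
[0.6747 0.0791 0.022 ]
[0.4858 0.013  0.022 ]
0.19950439563374164 0.07083507475264118 0.20009845973920923
[ 0.58715006 -0.1862084   0.014     ] [0.65218871 0.31870037 0.008     ] [ 0.38910554 -0.11650518  0.01      ] [ 0.6943617  -0.16266341  0.        ]
```

View pics/zw.png

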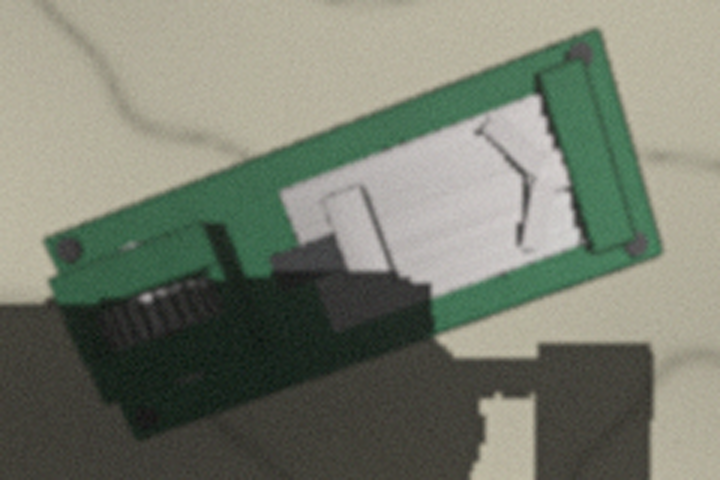

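View pics/zs.png

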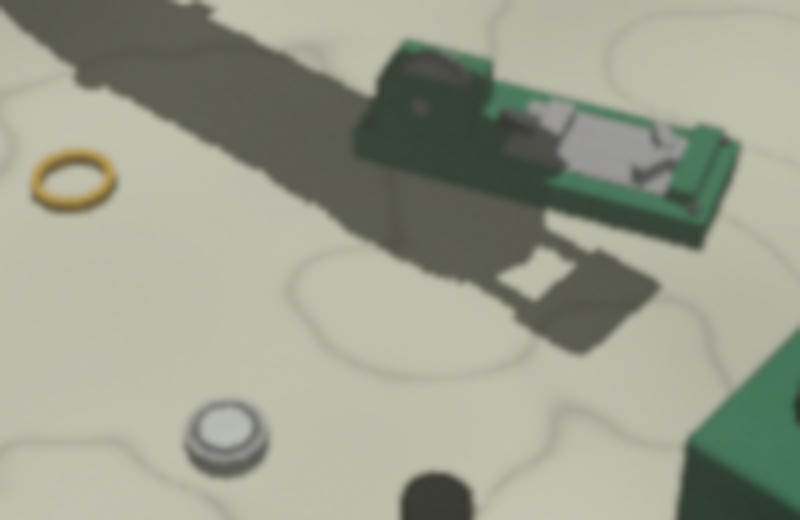

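```bash
python3 - <<'E'
from h import *
i=r.camera_info("scene")
for n,u,v,z in [("bottle",299,405,0),("brush",245,430,0.02),("brush2",190,402,.02),("bar",171,282,.03)]:print(n,ray(i,u,v,z).round(3))
i=r.camera_info("wrist")
C=np.array([ray(i,150+u/3,55+v/3,.022) for u,v in [(47,238),(600,28),(662,252),(140,438)]])[:,:2]
V=np.array([[-105,38],[99,38],[99,-38],[-105,-38]])/1e3
M,_=cv2.estimateAffinePartial2D(V,C);print(M,np.degrees(np.arctan2(M[1,0],M[0,0])),np.hypot(M[1,0],M[0,0]))
print((V@M[:,:2].T+M[:,2]-C).round(4))
E
```

```text
bottle [ 0.732 -0.277  0.   ]
brush [ 0.711 -0.37   0.02 ]
brush2 [ 0.61  -0.398  0.02 ]
bar [ 0.361 -0.265  0.03 ]Traceback (most recent call last):
  File "<stdin>", line 7, in <module>
cv2.error: OpenCV(4.12.0) /io/opencv/modules/calib3d/src/ptsetreg.cpp:1108: error: (-215:Assertion failed) count >= 0 && to.checkVector(2) == count in function 'estimateAffinePartial2D'
```

>>> servo_tool(steps=[-2.1, -4.2, -0.6, -0.18, 1, -2.1, -4.2, -0.6, -0.18, 1, -2.1, -4.2, -0.6, -0.18, 1, -2.1, -4.2, -0.6, -0.18, 1, -2.1, -4.2, -0.6, -0.18, 1])

```text
clock: 0.72
position: [0.519, -0.2112, 0.1964]
ee_rot: [-180.0, 0.0, 38.1]
ft_force: [0.6, -0.7, 0.1]
finger_gap: 0.0915
grip_force: 0.0
```

>>> servo_tool(steps=[0, 0, 0, -0.17, 1, 0, 0, 0, -0.173, 1, 0, 0, 0, 0, 1, 0, 0, 0, 0, 1, 0, 0, 0, 0, 1])

```text
clock: 1.35
position: [0.52, -0.2099, 0.1967]
ee_rot: [-180.0, 0.0, 18.9]
ft_force: [-0.4, -0.7, -0.1]
finger_gap: 0.0914
grip_force: 0.0
```

```bash
python3 - <<'E'
from h import *
o=r.get_obs();print(o["position"],o["ee_rot"],o["ft_force"])
i=r.camera_info("wrist");im=r.snapshot("wrist");cv2.imwrite("pics/w1.png",im)
print(proj(i,[.587,-.186,.014]))
E
```

```text
[ 0.52001956 -0.20990424  0.19667602] [-1.79995958e+02  5.78970857e-03  1.89183677e+01] [-0.37394057 -0.74350382 -0.10637068]
[319.7160986  147.80675923]
```

View pics/w1.png

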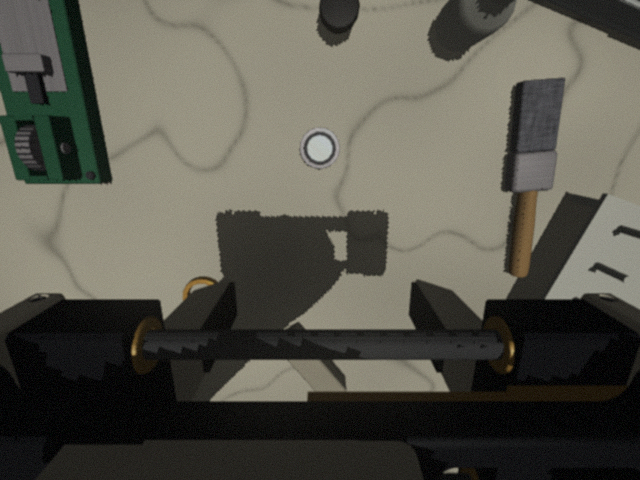

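The case is at (320,148) in this view, matching the estimate of (0.587,-0.186), and the fingers are clear of the loupe and bottle.

>>> servo_tool(steps=[2.2, 0.8, -4, 0, 1, 2.2, 0.8, -4, 0, 1, 2.3, 0.8, -4, 0, 1, 0, 0, -3, 0, 1, 0, 0, -1.5, 0, 1])

```text
clock: 2.02
position: [0.5861, -0.1857, 0.03]
ee_rot: [-179.9, 0.1, 18.8]
ft_force: [-0.1, -0.6, -0.2]
finger_gap: 0.0921
grip_force: 0.0
```

>>> servo_tool(steps=[0, 0, -1.5, 0, 1, 0, 0, -1.2, 0, 1, 0, 0, 0, 0, 1, 0, 0, 0, 0, 0, 0, 0, 0, 0, 0])

```text
clock: 2.65
position: [0.5875, -0.1862, 0.0055]
ee_rot: [180.0, -0.1, 18.8]
ft_force: [-0.2, 0.3, 0.4]
finger_gap: 0.0763
grip_force: 0.0
```

>>> servo_tool(steps=[0, 0, 0, 0, 0, 0, 0, 0, 0, 0, 0, 0, 0, 0, 0, 0, 0, 0, 0, 0, 0, 0, 0, 0, 0])

```text
clock: 3.28
position: [0.587, -0.1859, 0.0047]
ee_rot: [-180.0, 0.0, 18.8]
ft_force: [-0.8, 1.0, 1.1]
finger_gap: 0.0391
grip_force: 30.0
```

>>> servo_tool(steps=[0, 0, 3, 0, 0, 0, 0, 5, 0, 0, 0, 2, 5, 0, 0, -1.2, 4, 4, 0, 0, -1.2, 4.6, 2.5, 0, 0])

```text
clock: 3.9
position: [0.5633, -0.0798, 0.2018]
ee_rot: [179.9, -0.1, 18.7]
ft_force: [0.6, -0.1, -1.3]
finger_gap: 0.0389
grip_force: 30.0
```

>>> servo_tool(steps=[-1.2, 5, 0, 0, 0, -1.3, 5, 0, 0, 0, 0, 4, 0, 0, 0, 0, 1, 0, 0, 0, 0, 0, 0, 0, 0])

```text
clock: 4.53
position: [0.538, 0.07, 0.1996]
ee_rot: [180.0, 0.0, 18.8]
ft_force: [0.3, -0.3, -1.4]
finger_gap: 0.0388
grip_force: 30.0
```

```bash
python3 - <<'E'
from h import *
o=r.get_obs();print(o["clock"],o["position"],o["ft_force"],o["finger_gap"])
i=r.camera_info("wrist");im=r.snapshot("wrist");cv2.imwrite("pics/w2.png",im)
import pickle;pickle.dump(i,open("w2.pkl","wb"))
cv2.imwrite("pics/s2.png",r.snapshot("side"));pickle.dump(r.camera_info("side"),open("s2.pkl","wb"))
E
```

```text
4.525 [0.53796914 0.07000614 0.19963041] [ 0.3060302  -0.33481577 -1.37181885] 0.03878068562197091
```

View pics/w2.png

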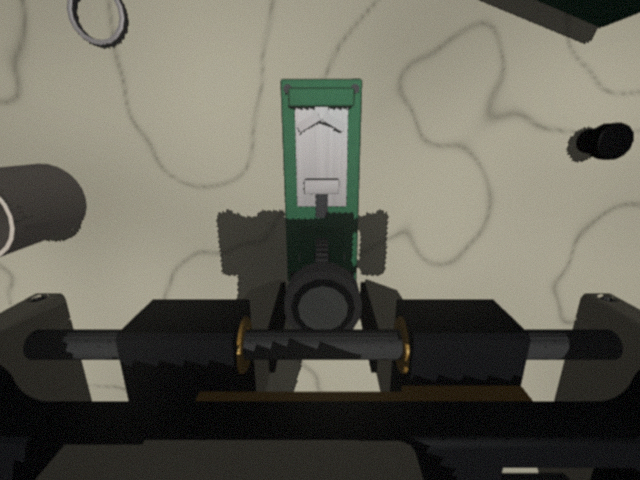

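The vise runs straight up the picture: its far corners are near (281,79) and (362,80), the V apex near (321,122), the jaw top face near row 180, and the held case at (323,305).

```bash
python3 - <<'E'
from h import *
import pickle
i=pickle.load(open("w2.pkl","rb"));im=cv2.imread("pics/w2.png")
hsv=cv2.cvtColor(im,cv2.COLOR_BGR2HSV)
m=((hsv[...,0]>55)&(hsv[...,0]<90)&(hsv[...,1]>90)).astype(np.uint8)
for v in (84,90,130,150,170,190):
    x=np.where(m[v,250:390])[0]+250
    a,b=ray(i,x[0],v,.022),ray(i,x[-1]+1,v,.022);print(v,x[0],x[-1]+1,((a+b)/2)[:2].round(4),np.hypot(*(a-b)[:2]).round(4))
c=np.where(m[60:120,321])[0]+60;print("far edge row",c[0])
print("far",ray(i,321.5,c[0],.022),"V",ray(i,320.5,122,.034),"jaw",ray(i,321.5,180,.034))
g=cv2.cvtColor(im,cv2.COLOR_BGR2GRAY);print(g[100:220,306].tolist(),g[100:140,320].tolist())
E
```

```text
84 283 361 [0.6596 0.1099] 0.072
90 282 361 [0.6546 0.1087] 0.0733
130 284 360 [0.6214 0.0969] 0.0729
150 285 359 [0.6039 0.091 ] 0.0722
170 285 358 [0.5856 0.0853] 0.0725
190 286 358 [0.5669 0.0784] 0.0728
far edge row 80
far [0.662625   0.11139783 0.022     ] V [0.62740251 0.10040158 0.034     ] jaw [0.57767181 0.08256573 0.034     ]
[92, 93, 88, 91, 82, 73, 49, 45, 63, 120, 162, 185, 181, 182, 181, 184, 182, 184, 183, 180, 174, 174, 178, 174, 178, 175, 174, 167, 141, 136, 159, 177, 183, 185, 182, 182, 176, 178, 184, 178, 179, 179, 177, 179, 179, 173, 181, 174, 175, 180, 174, 175, 176, 171, 173, 172, 172, 169, 174, 174, 171, 167, 168, 164, 169, 170, 168, 167, 168, 166, 164, 166, 164, 163, 165, 165, 165, 152, 120, 95, 132, 157, 164, 169, 166, 163, 161, 161, 161, 161, 158, 152, 155, 145, 145, 152, 150, 150, 147, 146, 147, 153, 147, 154, 146, 134, 98, 82, 74, 76, 80, 76, 80, 76, 79, 80, 81, 77, 70, 49] [87, 97, 91, 86, 81, 70, 108, 165, 186, 190, 184, 188, 190, 187, 187, 189, 185, 184, 168, 161, 131, 90, 68, 98, 162, 186, 188, 188, 187, 187, 189, 185, 185, 186, 182, 186, 184, 182, 184, 183]
```

```bash
python3 - <<'E'
from h import *
import pickle
i=pickle.load(open("w2.pkl","rb"));p=ray(i,323,305,.209)[:2]-np.array([.538,.07]);d=np.array([.9468,.3218])
print("case offset along/perp mm",1e3*p@d,1e3*(p@np.array([-d[1],d[0]])))
E
```

```text
case offset along/perp mm 1.3966644984726684 -1.8845817373050577
```

>>> servo_tool(steps=[2.2, 0.7, 0, 0, 0, 2.2, 0.7, 0, 0, 0, 2, 0.65, -4, 0, 0, 0, 0, -5, 0, 0, 0, 0, -4, 0, 0])

```text
clock: 5.25
position: [0.6019, 0.0881, 0.0678]
ee_rot: [179.9, 0.1, 18.6]
ft_force: [0.3, 1.5, -1.7]
finger_gap: 0.0387
grip_force: 30.0
```

>>> servo_tool(steps=[0, 0, -2, 0, 0, 0, 0, -1.4, 0, 0, 0, 0, -0.4, 0, 0, 0, 0, 0, 0, 0, 0, 0, 0, 0, 0])

```text
clock: 5.88
position: [0.6027, 0.0905, 0.0327]
ee_rot: [180.0, -0.1, 18.8]
ft_force: [0.5, -0.1, -1.0]
finger_gap: 0.0392
grip_force: 30.0
```

>>> servo_tool(steps=[0, 0, -0.1, 0, 0, 0, 0, -0.1, 0, 0, 0, 0, 0, 0, 0, 0, 0, 0, 0, 0, 0, 0, 0, 0, 0])

```text
clock: 6.5
position: [0.602, 0.0905, 0.0297]
ee_rot: [180.0, 0.0, 18.8]
ft_force: [0.8, -0.2, -0.1]
finger_gap: 0.0387
grip_force: 30.0
```

>>> servo_tool(steps=[0, 0, -0.1, 0, 0, 0, 0, -0.1, 0, 0, 0, 0, 0, 0, 0, 0, 0, 0, 0, 0, 0, 0, 0, 0, 0])

```text
clock: 7.12
position: [0.602, 0.0905, 0.0278]
ee_rot: [180.0, -0.0, 18.8]
ft_force: [0.2, -0.2, -1.3]
finger_gap: 0.039
grip_force: 30.0
```

>>> servo_tool(steps=[0, 0, -0.05, 0, 0, 0, 0, -0.05, 0, 0, 0, 0, 0, 0, 0, 0, 0, 0, 0, 0, 0, 0, 0, 0, 0])

```text
clock: 7.75
position: [0.602, 0.0905, 0.0268]
ee_rot: [180.0, -0.0, 18.8]
ft_force: [-0.7, -0.6, 0.1]
finger_gap: 0.0386
grip_force: 30.0
```

>>> servo_tool(steps=[0, 0, -0.05, 0, 0, 0, 0, 0, 0, 0, 0, 0, 0, 0, 0, 0, 0, 0, 0, 0, 0, 0, 0, 0, 0])

```text
clock: 8.38
position: [0.602, 0.0905, 0.0267]
ee_rot: [-180.0, -0.0, 18.8]
ft_force: [-1.3, -0.9, 5.4]
finger_gap: 0.0385
grip_force: 30.0
```

>>> servo_tool(steps=[0, 0, 0, 0, 0.7, 0, 0, 0, 0, 0.7, 0, 0, 0, 0, 0.7, 0, 0, 0, 0, 0.7, 0, 0, 0, 0, 0.7])

```text
clock: 9.0
position: [0.602, 0.0904, 0.0262]
ee_rot: [180.0, 0.0, 18.8]
ft_force: [-0.5, 0.1, 0.3]
finger_gap: 0.0641
grip_force: 0.0
```

>>> servo_tool(steps=[0, 0, 2, 0, 0.7, 0, 0, 5, 0, 0.7, 0, 0, 5, 0, 0.7, -3.5, -1.2, 5, 0, 0.7, -3.4, -1.1, 0, 0, 0.7])

```text
clock: 9.62
position: [0.5347, 0.0673, 0.2]
ee_rot: [180.0, -0.4, 18.8]
ft_force: [-0.2, -0.2, -0.0]
finger_gap: 0.0644
grip_force: 0.0
```

```bash
python3 - <<'E'
from h import *
o=r.get_obs();print(o["clock"],o["position"],o["ft_force"],o["finger_gap"])
import pickle
i=r.camera_info("wrist");im=r.snapshot("wrist");cv2.imwrite("pics/w3.png",im);pickle.dump(i,open("w3.pkl","wb"))
cv2.imwrite("pics/z3.png",cv2.resize(im[50:300,220:440],None,fx=2.4,fy=2.4))
E
```

```text
9.625 [0.53467378 0.06733665 0.1999893 ] [-0.15369471 -0.18115007 -0.03606999] 0.06440733612434246
```

View pics/z3.png

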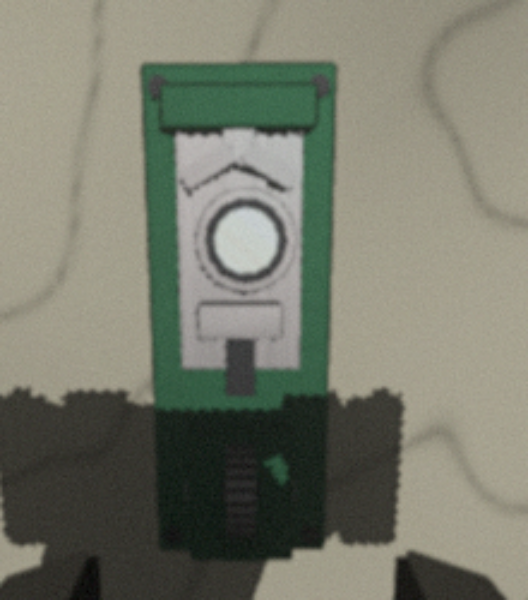

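The case lies flat at zoom (247,240), but the vise centre line is at column ~240.5. It is about 2.3 mm towards vise -y, so I'll regrip to centre it.

>>> servo_tool(steps=[2.3, 0.9, 0, 0, 0.7, 2.3, 0.8, 0, 0, 0.7, 2.25, 0.8, -4, 0, 0.7, 0, 0, -5, 0, 0.7, 0, 0, -3, 0, 0.7])

```text
clock: 10.3
position: [0.6003, 0.0924, 0.0735]
ee_rot: [-180.0, 0.2, 18.8]
ft_force: [-0.7, 0.5, 0.8]
finger_gap: 0.0644
grip_force: 0.0
```

>>> servo_tool(steps=[0, 0, -2, 0, 0.7, 0, 0, -1.8, 0, 0.7, 0, 0, -0.8, 0, 0.7, 0, 0, 0, 0, 0.7, 0, 0, 0, 0, 0.7])

```text
clock: 10.92
position: [0.6021, 0.0926, 0.031]
ee_rot: [180.0, -0.1, 18.8]
ft_force: [0.2, -0.8, -0.4]
finger_gap: 0.0643
grip_force: 0.0
```

>>> servo_tool(steps=[0, 0, -0.25, 0, 0.7, 0, 0, 0, 0, 0, 0, 0, 0, 0, 0, 0, 0, 0, 0, 0, 0, 0, 0, 0, 0])

```text
clock: 11.55
position: [0.6016, 0.0924, 0.0279]
ee_rot: [180.0, -0.0, 18.8]
ft_force: [0.4, -0.0, 1.4]
finger_gap: 0.0391
grip_force: 30.0
```

>>> servo_tool(steps=[0, 0, 0, 0, 0, 0, 0, 0, 0, 0.7, 0, 0, 0, 0, 0.7, 0, 0, 0, 0, 0.7, 0, 0, 0, 0, 0.7])

```text
clock: 12.18
position: [0.6015, 0.0925, 0.0277]
ee_rot: [180.0, 0.0, 18.8]
ft_force: [-1.0, -0.2, 0.3]
finger_gap: 0.064
grip_force: 0.0
```

>>> servo_tool(steps=[0, 0, 2, 0, 0.7, 0, 0, 5, 0, 0.7, 0, 0, 5, 0, 0.7, -3.5, -1.2, 5, 0, 0.7, -3.4, -1.1, 0, 0, 0.7])

```text
clock: 12.8
position: [0.5342, 0.0693, 0.2015]
ee_rot: [180.0, -0.4, 18.8]
ft_force: [0.2, -0.7, 0.2]
finger_gap: 0.0643
grip_force: 0.0
```

```bash
cat > look.py <<'E'
from h import *
import sys
o=r.get_obs();print(o["clock"],o["position"].round(4),o["ft_force"].round(1))
i=r.camera_info("wrist");im=r.snapshot("wrist");cv2.imwrite(f"pics/{sys.argv[1]}.png",im)
g=cv2.medianBlur(cv2.cvtColor(im,cv2.COLOR_BGR2GRAY),3)
c=cv2.HoughCircles(g[60:240,250:400],cv2.HOUGH_GRADIENT,1,30,param1=100,param2=12,minRadius=12,maxRadius=24)
O=np.array([.569,.080]);d=np.array([.9468,.3218]);n=np.array([-d[1],d[0]])
if c is not None:
  for u,v,R in c[0][:2]:
    u+=250;v+=60;p=ray(i,u,v,.036)[:2]-O;print("circ",u,v,R,"vise mm",(1e3*np.array([p@d,p@n])).round(1))
print("col V row",[ray(i,u,v,.034)[:2] for u,v in[]])
E
python3 look.py w4; python3 - <<'E'
import cv2
im=cv2.imread("pics/w4.png");cv2.imwrite("pics/z4.png",cv2.resize(im[60:260,250:400],None,fx=3,fy=3))
E
```

```text
12.8 [0.5342 0.0693 0.2015] [ 0.2 -0.7  0.2]
circ 322.5 150.5 16.7 vise mm [34.  -0.9]
col V row []
```

View pics/z4.png

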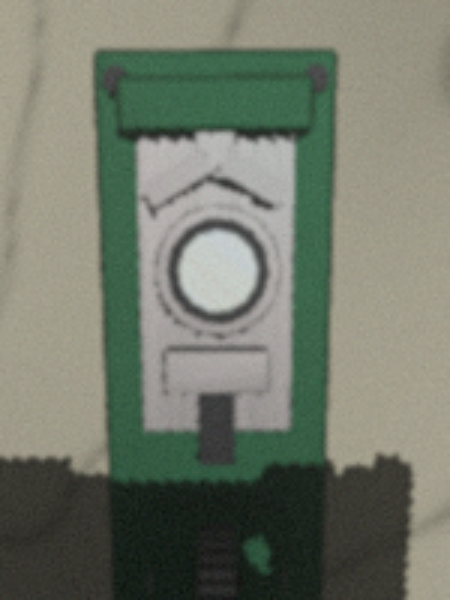

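```bash
python3 - <<'E'
from h import *
i=r.camera_info("scene");O=np.array([.5685,.0805]);d=np.array([.9468,.3218]);n=np.array([-d[1],d[0]])
for (u,v),(x,y) in [((405,40),(-98,22)),((492,65),(-42,22)),((378,85),(-98,-22)),((492,90),(-42,-22))]:
    P=O+(x*d+y*n)/1e3
    q=[proj(i,[*P,z]) for z in(.02,.07)]
    print((x,y),[((np.array(a)-[220,215])*4).round() for a in q],"z by row",.02+.05*((215+v/4)-q[0][1])/(q[1][1]-q[0][1]))
print("bed far corner",[(proj(i,[*(O+(99*d+s*38*n)/1e3),.022])-[220,215])*4 for s in(1,-1)])
E
```

```text
(-98, 22) [array([405.,  71.]), array([404.,   1.])] z by row 0.042220075005237084
(-42, 22) [array([494.,  94.]), array([497.,  23.])] z by row 0.04062554695157816
(-98, -22) [array([374., 115.]), array([373.,  43.])] z by row 0.040709017666231744
(-42, -22) [array([466., 139.]), array([468.,  67.])] z by row 0.05411713608700691
bed far corner [array([742.77064543, 136.04098932]), array([704.8159413 , 220.35960051])]
```

>>> servo_tool(steps=[-2, -0.6, -2, 0, 0, -2, -0.7, -4, 0, 0, 0, 0, -3, 0, 0, 0, 0, -2.5, 0, 0, 0, 0, 0, 0, 0])

```text
clock: 13.48
position: [0.4911, 0.0562, 0.0814]
ee_rot: [-180.0, 0.2, 18.8]
ft_force: [0.1, -0.9, 0.2]
finger_gap: 0.0189
grip_force: 0.0
```

>>> servo_tool(steps=[0, 0, 0, 0, 0, 0, 0, 0, 0, 0, 0, 0, 0, 0, 0, 0, 0, 0, 0, 0, 0, 0, 0, 0, 0])

```text
clock: 14.1
position: [0.4926, 0.0565, 0.0829]
ee_rot: [180.0, -0.0, 18.8]
ft_force: [0.6, 0.1, -0.1]
finger_gap: 0.0003
grip_force: 0.0
```

>>> servo_tool(steps=[0, 0, -1, 0, 0, 0, 0, -0.4, 0, 0, 0, 0, -0.3, 0, 0, 0, 0, 0, 0, 0, 0, 0, 0, 0, 0])

```text
clock: 14.72
position: [0.4926, 0.0565, 0.0658]
ee_rot: [180.0, -0.0, 18.8]
ft_force: [0.7, -1.2, 0.6]
finger_gap: 0.0002
grip_force: 0.0
```

>>> servo_tool(steps=[0, 0, -0.1, 0, 0, 0, 0, -0.1, 0, 0, 0, 0, 0, 0, 0, 0, 0, 0, 0, 0, 0, 0, 0, 0, 0])

```text
clock: 15.35
position: [0.4926, 0.0565, 0.0638]
ee_rot: [180.0, -0.0, 18.8]
ft_force: [0.4, 0.1, -0.1]
finger_gap: 0.0006
grip_force: 0.0
```

>>> servo_tool(steps=[0, 0, -0.1, 0, 0, 0, 0, -0.08, 0, 0, 0, 0, 0, 0, 0, 0, 0, 0, 0, 0, 0, 0, 0, 0, 0])

```text
clock: 15.98
position: [0.4925, 0.0565, 0.062]
ee_rot: [180.0, -0.0, 18.8]
ft_force: [0.3, -0.4, 0.3]
finger_gap: 0.0002
grip_force: 0.0
```

>>> servo_tool(steps=[0, 0, -0.1, 0, 0, 0, 0, -0.08, 0, 0, 0, 0, 0, 0, 0, 0, 0, 0, 0, 0, 0, 0, 0, 0, 0])

```text
clock: 16.6
position: [0.4925, 0.0565, 0.0601]
ee_rot: [180.0, 0.0, 18.8]
ft_force: [0.4, -0.4, -0.6]
finger_gap: 0.0005
grip_force: 0.0
```

>>> servo_tool(steps=[0, 0, -0.08, 0, 0, 0, 0, -0.07, 0, 0, 0, 0, 0, 0, 0, 0, 0, 0, 0, 0, 0, 0, 0, 0, 0])

```text
clock: 17.23
position: [0.4925, 0.0565, 0.0587]
ee_rot: [180.0, -0.0, 18.8]
ft_force: [-0.3, -0.6, -0.0]
finger_gap: 0.0004
grip_force: 0.0
```

>>> servo_tool(steps=[0, 0, -0.08, 0, 0, 0, 0, -0.07, 0, 0, 0, 0, 0, 0, 0, 0, 0, 0, 0, 0, 0, 0, 0, 0, 0])

```text
clock: 17.85
position: [0.4925, 0.0565, 0.0572]
ee_rot: [180.0, 0.0, 18.8]
ft_force: [0.4, 0.5, -0.5]
finger_gap: 0.0
grip_force: 0.1
```

>>> servo_tool(steps=[0, 0, -0.08, 0, 0, 0, 0, -0.07, 0, 0, 0, 0, 0, 0, 0, 0, 0, 0, 0, 0, 0, 0, 0, 0, 0])

```text
clock: 18.48
position: [0.4926, 0.0565, 0.0557]
ee_rot: [180.0, -0.0, 18.8]
ft_force: [0.0, 0.5, 4.8]
finger_gap: 0.0006
grip_force: 2.5
```

>>> servo_tool(steps=[0, 0, -0.04, 0, 0, 0.28, 0.1, 0, 0, 0, 0.38, 0.13, 0, 0, 0, 0.38, 0.13, 0, 0, 0, 0, 0, 0, 0, 0])

```text
clock: 19.1
position: [0.503, 0.0601, 0.0554]
ee_rot: [180.0, 0.0, 18.8]
ft_force: [-0.4, -0.7, 7.7]
finger_gap: 0.0005
grip_force: 3.8
```

>>> servo_tool(steps=[0.38, 0.13, 0, 0, 0, 0.38, 0.13, 0, 0, 0, 0.28, 0.1, 0, 0, 0, 0, 0, 0, 0, 0, 0, 0, 0, 0, 0])

```text
clock: 19.73
position: [0.5134, 0.0636, 0.0554]
ee_rot: [180.0, -0.0, 18.8]
ft_force: [-0.9, -0.5, 6.5]
finger_gap: 0.0004
grip_force: 3.3
```

>>> servo_tool(steps=[0, 0, 1, 0, 0, -0.7, -0.24, 0, 0, 0, -0.7, -0.24, 0, 0, 0, -0.68, -0.24, 0, 0, 0, 0, 0, 0, 0, 0])

```text
clock: 20.35
position: [0.4916, 0.0562, 0.0651]
ee_rot: [-180.0, 0.0, 18.8]
ft_force: [0.6, 0.4, 0.4]
finger_gap: 0.0007
grip_force: 0.0
```

```bash
python3 look.py w5; python3 - <<'E'
import cv2
im=cv2.imread("pics/w5.png");g=cv2.cvtColor(im,cv2.COLOR_BGR2GRAY)
s=cv2.imread("pics/s2.png")
from h import *
x=r.snapshot("scene");cv2.imwrite("pics/sc5.png",x)
a=cv2.resize(x[200:290,290:420],None,fx=4,fy=4,interpolation=2)
b=cv2.resize(im[0:320,160:480],(360,360))
o=np.zeros((400,520+280,3),np.uint8);o[:360,:520]=a;o[:280,520:]=cv2.resize(b,(280,280));cv2.imwrite("pics/z5.png",o)
E
```

```text
20.35 [0.4916 0.0562 0.0651] [0.6 0.4 0.4]
circ 326.5 65.5 22.3 vise mm [35.1 -1.5]
col V row []
```

View pics/z5.png

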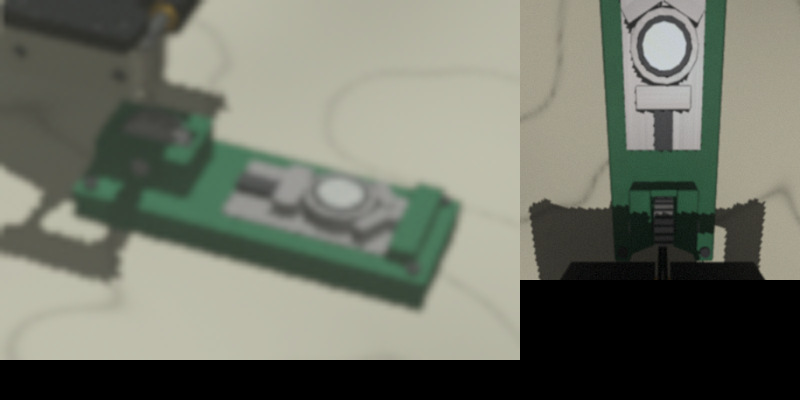

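The jaw has advanced almost to the case (right inset: case at (665,45), jaw top at (663,97)). Next is the second stroke.

>>> servo_tool(steps=[0, 0, -0.6, 0, 0, 0, 0, -0.4, 0, 0, 0.3, 0.1, 0, 0, 0, 0.35, 0.12, 0, 0, 0, 0.35, 0.12, 0, 0, 0])

```text
clock: 21.08
position: [0.5002, 0.059, 0.0547]
ee_rot: [-180.0, 0.3, 18.7]
ft_force: [-7.5, -2.5, 10.9]
finger_gap: 0.0003
grip_force: 5.4
```

>>> servo_tool(steps=[0.25, 0.085, 0, 0, 0, 0.25, 0.085, 0, 0, 0, 0.25, 0.085, 0, 0, 0, 0.2, 0.07, 0, 0, 0, 0.2, 0.07, 0, 0, 0])

```text
clock: 21.7
position: [0.5117, 0.0629, 0.0548]
ee_rot: [-180.0, 0.3, 18.7]
ft_force: [-7.8, -2.2, 9.6]
finger_gap: 0.0005
grip_force: 5.1
```

>>> servo_tool(steps=[0, 0, 0.5, 0, 0, 0, 0, 4, 0, 0, 0.8, 0.2, 5, 0, 0, 0.8, 0.2, 5, 0, 0, 0.6, 0.2, 0, 0, 0])

```text
clock: 22.32
position: [0.539, 0.0703, 0.204]
ee_rot: [180.0, -0.4, 18.8]
ft_force: [0.3, 0.2, -0.4]
finger_gap: 0.0006
grip_force: 0.0
```

>>> servo_tool(steps=[0, 0, 0, 0, 0, 0, 0, 0, 0, 0, 0, 0, 0, 0, 0, 0, 0, 0, 0, 0, 0, 0, 0, 0, 0])

```text
clock: 22.95
position: [0.5359, 0.0698, 0.2]
ee_rot: [-180.0, 0.0, 18.8]
ft_force: [-0.6, 0.1, 0.0]
finger_gap: 0.0003
grip_force: 0.0
```

```bash
python3 look.py w6; python3 - <<'E'
import cv2
im=cv2.imread("pics/w6.png");cv2.imwrite("pics/z6.png",cv2.resize(im[70:220,260:390],None,fx=4,fy=4,interpolation=2))
E
```

```text
22.95 [0.5359 0.0698 0.2   ] [-0.6  0.1  0. ]
circ 321.5 141.5 22.3 vise mm [42.7  0. ]
col V row []
```

View pics/z6.png

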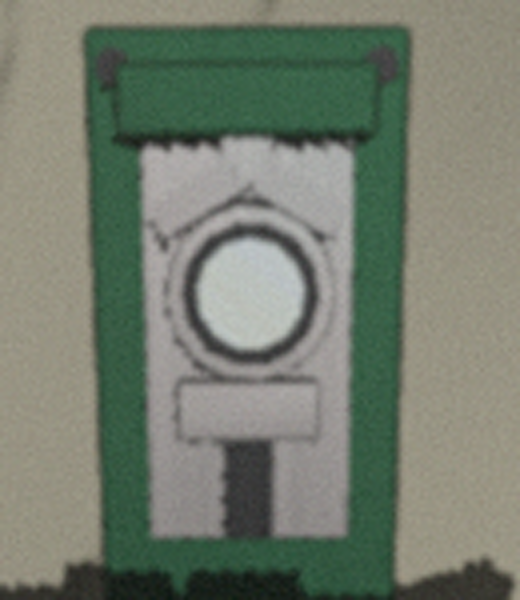

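The case sits centred at zoom (251,292), touching both V arms, with the jaw face against it at row ~379. The last stroke slid on the stopped wheel with a steady 8 N along the rim.

```bash
python3 -c "
from cell import r
print(r.sign_off())"
```

```text
the job is handed in; nothing more can be done
None
```

The case is clamped in the V: the last picture shows it touching both V arms and the jaw, and the wheel no longer turned. One reading on the last stroke showed 10.9 N on the wheel, slightly over the 10 N guide. The job was handed in at about 23 s with the arm clear; no verdict came back.

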